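# Fit the spacer and vial wheel to the sampler's D-shaped drive post

## Robot

A 6-joint arm with a two-finger parallel gripper is mounted at the origin on the work surface. World frame = base frame: x ahead of the robot, y to its left, z up, the work surface at z = 0. Lengths are in m, angles in rad, forces in N, time in s.
With the tool pointing down it reaches from about 0.425 to 0.95 m from the base axis. Payload 3.5 kg.
Tool frame: the origin (TCP) lies between the finger pads; the fingertips stand manip.tips_ahead ahead of it and the grasp point (between the pads) lies 8 mm behind it (manip.tips_ahead is the distance from the TCP to the fingertips, in m); z points along the fingers, y is the line along which they close (so a half turn about z gives the same grasp; the last joint's range is limited). The gripper opens to 85 mm and grips with 20 to 120 N. Pads are 22 mm wide; open, the fingers measure 114 mm over their backs; the gripper's body (76 mm by 85 mm) begins 54 mm behind the grasp point. The pads swing forward as they close: fully open they stand 13 mm farther back than shut.
Start: joints at [-1.292, 0.286, 1.577, -0, 1.279, -0.15], TCP at [0.281, -0.614, 0.242] pointing down, gripper open.
Joint ranges: [-2.77, 2.77], [-0.9, 2.22], [0.21, 2.48], [-1.53, 4.67], [0.24, 2.81], [-2.84, 2.84]. Speed limits (rad/s): [2.79, 2.79, 3.14, 3.14, 3.14, 3.14].

## Interface

Orientations are given as a unit quaternion [x, y, z, w].
In Python, from station import manip gives the robot as it stands. The module is installed in compiled form; this text tells all that it offers.
- The arm moves only by the shell command python3 -m jog 'ROWS' [FORCE]. ROWS is JSON, a list of rows, each an object with "grip": the finger opening in cm, from 0 to 8.54; "travel": the shift along the tool's x, y, z in cm, a list of three; "rot": the turn, a rotation vector about the tool's x, y, z in degrees, a list of three. In form: [{"grip": grip, "travel": [dx, dy, dz], "rot": [ax, ay, az]}, ...]. A call has exactly 8 rows; each row is the pose to reach, as a shift and turn from the pose commanded when the call began, along the tool's axes at that moment; what a row does not reach only later rows make up. A row lasts 1/12 s, in which the tool goes at most 41.7 mm and 7.16 degrees, less where a joint would pass 70% of its speed; a pose out of reach is approached as far as the arm can. A call with a gripper value outside its range is refused whole. The fingers move at their own pace and stop on an object; FORCE is the grip in N (left out, the last holds). Time passes only in rows, so rows that repeat a pose let the fingers close, or fill a call up. It gives the time, the measured TCP pose, the force, the opening and the grip force at its end, in the units of the state.
- manip.get_obs(): the state, without advancing time (a new reading comes with each control period).
- manip.snapshot(name): name is "scene" or "top" or "wrist"; returns a dict with "pixels" (400x640x3 uint8, red, green, blue), "K" (3x3 intrinsics, pixels), "dist" ([k1, k2, p1, p2, k3] as OpenCV has them; the pictures are not rectified), "R" (3x3) and "t" (3): a world point X has camera coordinates R X + t. Camera axes: x right, y down, z forward; pixel columns grow to the right and rows downward; lengths in m; the calibration is good to about 2 mm. A picture is of the moment at which its call begins. There is no depth.
- manip.job_done(): hands the job in; it is judged then, once.
The state is a dict: "t": time; "joint_positions": joint angles; "dq": joint speeds; "joint_efforts": joint torques, N m; "tcp_pos": TCP position; "ee_rot": TCP orientation; "force": force on the tool from outside, world axes, zero at the start; "ft_torque": the same for the moment, N m; "width": opening from 0.0 (shut) to 1.0 (fully open); "finger_force": force on a finger pad.
Only numpy, scipy, OpenCV 4.12 (cv2) and the standard library are available. Lean on these libraries where they do the work, as an engineer would, in place of code of your own. Each camera call takes 0.05 s, during which the arm holds its last target. There are 200 camera calls.

## Task

Get the sample turner ready: take the orange transport cap off its D-shaped post and stand it upright in the green tray, then turn the blue spacer until its flat matches the post's flat and lower it fully home, and after that fit the yellow vial wheel the same way, flat on top of the spacer. Do not force the parts against the post, let go of everything, and leave all the other things on the bench undisturbed.

Things in the scene. Friction and masses are not known exactly. Their poses are not given: they have to be found in the camera images.
- drive: White sample turner, a fixed box 140 (x) x 120 (y) mm, top deck 50 mm above the bench, with a low grey display bar along its +x edge (top 64 mm above the bench). Origin: centre of its underside on the bench. It stands at varying places and yaws; a small brass weight stands on its deck near the (-x, +y) corner.
- post: Fixed steel post on a dark round seat disc (68 mm across) on the turner's deck. D section: radius 11 mm, one flat 6 mm from the axis; 44 mm tall above the disc, the last 6 mm tapering (radius 8.2, flat 4.2 mm). Origin: on the axis at the disc's top face, 56 mm above the bench. z up; +x points out of the flat, as does a red line on the disc, 22 to 33 mm out. Its yaw differs from the turner's.
- cap: Loose round orange transport cap, a hollow cup upside down over the post, standing on the seat disc at the start; 38 mm in diameter, 52 mm tall, closed top 6 mm thick, bore 29 mm. It lifts straight off (46 mm deep inside). Origin: centre of its lower, open end. z up. About 30 g.
- tray: Fixed square green tray, outside 130 x 130 x 22 mm, walls and floor 4 mm thick, empty. Origin: centre of its underside on the bench; x and y along its sides.
- spacer: Loose blue hexagonal spacer, 40 mm across flats, 46 across corners, 24 mm tall, upright on the bench; D-shaped through bore, radius 12.3 mm, flat 7.3 mm from the axis. Origin: on the axis at the underside. z up; +x points from the axis to the bore's flat, as does a white line on the top. Outer faces point along +x and every 60 deg. Two vials 60 mm from its axis block some grasps. 70 g.
- wheel: Loose yellow vial wheel, upright on the bench: flange 100 mm across, 7 mm thick, with six black pocket marks, and a hexagonal hub above it, 40 mm across flats, its top 32 mm above the underside. Same D bore right through (radius 12.3, flat 7.3 mm from the axis). Origin: on the axis at the underside. z up; +x points to the bore's flat, as do red lines. Hub faces point along +x and every 60 deg.
- vial_a: Bystander: small amber vial with a white cap, 24 mm in diameter, 48 mm tall, standing near the spacer. Origin: centre of its underside.
- vial_b: Bystander: small amber vial with a blue cap, 24 mm in diameter, 48 mm tall, standing near the spacer. Origin: centre of its underside.
- flask: Bystander: small green bottle with a black cap, 30 mm in diameter, 62 mm tall, standing beside the wheel. Origin: centre of its underside.
- weight: Bystander: brass weight, 18 mm in diameter, 20 mm tall, standing on the turner's deck near a corner, clear of the parts. Origin: centre of its underside.
- wash_bottle: Bystander: white bottle with a red cap, 52 mm in diameter, 150 mm tall, standing near the robot. Origin: centre of its underside.
- reagent: Bystander: amber bottle with a blue cap, 60 mm in diameter, 150 mm tall. Origin: centre of its underside.
- bowl: Bystander: yellow bowl, 90 mm across the rim, 45 mm tall, on the far side. Origin: centre of its underside.
- spanner: Bystander: steel spanner 140 mm long lying on the bench near the robot. Origin: middle of its underside.

How it is judged:
By the outcome, as a careful person would: the job done as asked, in the order asked, and still so for the second after the job is handed in, with the robot touching nothing.
It also fails if it takes over 72 s, if anything falls off the work surface, if the arm or the gripper's body presses on something with over 40 N, if the wrist force passes 120 N, or if a joint passes its speed limit or range.

## Working session

There is one attempt and no reset: what is moved stays moved. The work goes in short steps, Python scripts to look and compute and a shell command to move; the robot and the scene stay as the last step left them, time stands still between calls to the robot, and variables do not carry over. Pictures are saved under pics/ and viewed, at most 10 in all, crops included, and the job is handed in when it is done.

```bash
mkdir -p pics; python3 - <<'E'
from station import manip
import cv2
print(manip.tips_ahead, manip.get_obs())
for n in ("top","scene"):
    s=manip.snapshot(n); cv2.imwrite(f"pics/{n}0.png",s["pixels"][:,:,::-1]); print(n,s["K"],s["dist"],s["R"],s["t"])
E
```

```text
0.011 {'t': 0.0, 'joint_positions': array([-1.29202037e+00,  2.87200751e-01,  1.57818518e+00,  9.46518217e-06,
        1.27861080e+00, -1.50025730e-01]), 'dq': array([ 9.17589134e-04, -1.75905868e-03, -5.12583880e-04, -7.52417966e-05,
       -5.96039962e-04,  1.07404762e-03]), 'joint_efforts': array([-4.81843608e-05, -4.05979908e+01, -2.92627877e+01, -1.73323897e-04,
        5.84775611e-03, -2.23958644e-06]), 'tcp_pos': array([ 0.28048819, -0.61326328,  0.24091933]), 'ee_rot': array([ 9.77103632e-01,  2.12760538e-01, -7.28070760e-05, -1.19984207e-03]), 'force': array([-0.37021985, -0.54738268,  0.61353686]), 'ft_torque': array([ 0.000613  , -0.02554798, -0.00103183]), 'finger_force': 0.0, 'width': 1.0030428015673345}
top [[375.31453714   0.         329.53561056]
 [  0.         375.31453714 199.49089312]
 [  0.           0.           1.        ]] [-0.040457  0.        0.        0.        0.      ] [[ 0.01044419 -0.99987609 -0.01177783]
 [-0.99735543 -0.00956922 -0.0720457 ]
 [ 0.07192407  0.01249915 -0.99733179]] [0.02868153 0.55266897 1.06236608]
scene [[380.601714     0.         322.12975565]
 [  0.         380.601714   196.92114642]
 [  0.           0.           1.        ]] [-0.00211037  0.          0.          0.          0.        ] [[-0.40896355  0.91244079 -0.01416389]
 [ 0.61789673  0.26545795 -0.74009169]
 [-0.67152993 -0.31142235 -0.6723568 ]] [ 0.21197479 -0.28924936  1.35081926]
```

View pics/top0.png

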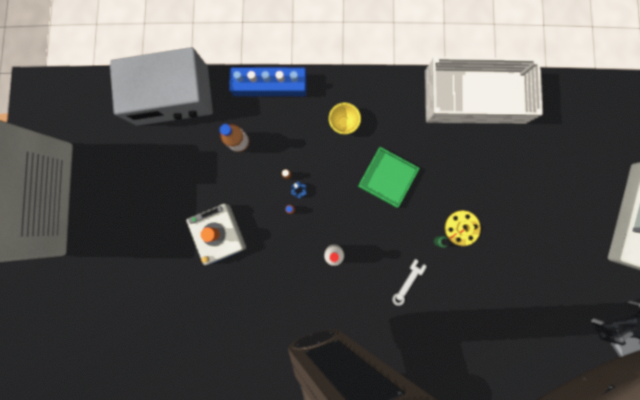

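View pics/scene0.png

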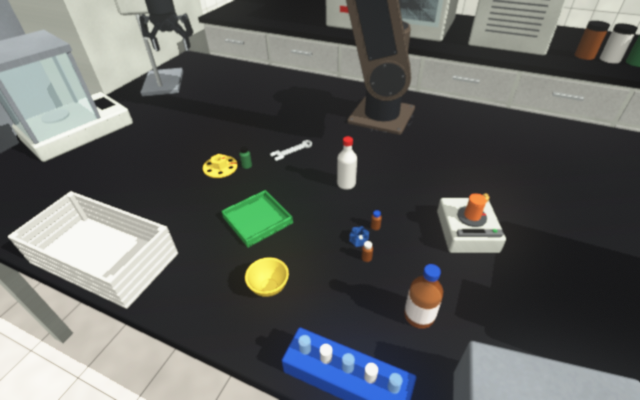

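The top view (image up is +x, left is +y) shows the cap at (208,233), the tray at (389,177), the spacer at (299,189) between vials at (286,173) and (290,209), the wheel at (462,228) and the flask at (440,240). The scene view shows the same layout, with the cap at (476,207).

```bash
cat > h.py <<'E'
import numpy as np, cv2
from station import manip
from scipy.spatial.transform import Rotation as Ro
def unproj(s,uv,z):
    uv=np.array(uv,float).reshape(-1,1,2)
    n=cv2.undistortPoints(uv,s["K"],np.array(s["dist"])).reshape(-1,2)
    d=np.c_[n,np.ones(len(n))]@s["R"]; c=-s["R"].T@s["t"]
    return c+d*((z-c[2])/d[:,2])[:,None]
def proj(s,X):
    return cv2.projectPoints(np.array(X,float).reshape(-1,3),cv2.Rodrigues(s["R"])[0],s["t"],s["K"],np.array(s["dist"]))[0].reshape(-1,2)
def blob(s,lo,hi,roi=None,smin=90,vmin=50):
    """mask of hue range (OpenCV hue)"""
    h=cv2.cvtColor(s["pixels"],cv2.COLOR_RGB2HSV)
    m=cv2.inRange(h,(lo,smin,vmin),(hi,255,255))
    if roi:
        q=np.zeros_like(m);u0,v0,u1,v1=roi;q[v0:v1,u0:u1]=255;m&=q
    return m
def cen(m):
    M=cv2.moments(m,True);return (M["m10"]/M["m00"],M["m01"]/M["m00"])
def yawR(y): # tool down; y axis (closing) at world angle y
    Y=np.array([np.cos(y),np.sin(y),0]);Z=np.array([0,0,-1.]);return np.c_[np.cross(Y,Z),Y,Z]
def closeyaw():
    R=Ro.from_quat(manip.get_obs()["ee_rot"]).as_matrix();return np.arctan2(R[1,1],R[0,1])
def plan(p,yawdeg,sym=180):
    """travel cm, rot deg to get TCP at p with closing axis at yawdeg mod sym"""
    o=manip.get_obs();R=Ro.from_quat(o["ee_rot"]).as_matrix()
    c=np.degrees(closeyaw()); y=c+(yawdeg-c+sym/2)%sym-sym/2
    t=R.T@(np.array(p)-o["tcp_pos"])*100
    r=(Ro.from_matrix(R.T@yawR(np.radians(y)))).as_rotvec(degrees=True)
    print("from",o["tcp_pos"].round(4),"yaw",round(c,2),"t",round(o["t"],2),"j1,j6",o["joint_positions"][[0,5]].round(2),"travel",t.round(2),"rot",r.round(2))
E
python3 - <<'E'
from h import *
s=manip.snapshot("top");np.set_printoptions(precision=4,suppress=True)
m=blob(s,5,15,(195,220,222,245),160,120);print("cap",cen(m),unproj(s,cen(m),.105))
m=blob(s,50,75,(350,140,425,212));print("tray",cen(m),unproj(s,cen(m),.01)); r=cv2.minAreaRect(cv2.findNonZero(m));print(r,unproj(s,cv2.boxPoints(r),.022))
m=blob(s,22,33,(440,205,485,252));print("wheel",cen(m),unproj(s,cen(m),.01))
m=blob(s,100,125,(288,178,310,200));print("spacer",cen(m),unproj(s,cen(m),.02))
for n,uv,z in (("va",(286,173),.048),("vb",(290,209),.048),("flask",(440,240),.06),("drive",(216,235),.05),("wash",(334,256),.15),("reag",(226,130),.15),("bowl",(344,118),.04)): print(n,unproj(s,uv,z))
w=manip.snapshot("wrist");R=Ro.from_quat(manip.get_obs()["ee_rot"]).as_matrix();c=-w["R"].T@w["t"]
print("cam in tool",R.T@(c-manip.get_obs()["tcp_pos"]),"\n",w["R"]@R,w["K"])
E
```

```text
cap (208.34868421052633, 233.98026315789474) [[0.4511 0.3548 0.105 ]]
tray (388.4734278122232, 176.90389725420727) [[ 0.6209 -0.1372  0.01  ]]
((388.50634765625, 176.8216552734375), (47.8054084777832, 47.7255973815918), 28.610462188720703) [[ 0.591  -0.042   0.022 ]
 [ 0.7142 -0.1079  0.022 ]
 [ 0.6482 -0.2295  0.022 ]
 [ 0.5261 -0.1629  0.022 ]]
wheel (462.5874524714829, 227.41349809885932) [[ 0.4756 -0.3522  0.01  ]]
spacer (298.6842105263158, 190.01052631578946) [[0.579  0.1238 0.02  ]]
va [[0.6243 0.1579 0.048 ]]
vb [[0.5225 0.1447 0.048 ]]
flask [[ 0.4404 -0.2721  0.06  ]]
drive [[0.4472 0.3515 0.05  ]]
wash [[0.4008 0.0199 0.15  ]]
reag [[0.721  0.3028 0.15  ]]
bowl [[ 0.7867 -0.0052  0.04  ]]
cam in tool [ 0.0848 -0.0007 -0.1317] 
 [[ 0.0005  1.     -0.0005]
 [-0.9453  0.0003 -0.3261]
 [-0.3261  0.0007  0.9453]] [[356.1498   0.     317.8162]
 [  0.     356.1498 199.1009]
 [  0.       0.       1.    ]]
```

```bash
python3 - <<'E'
from h import *
plan([.476,-.352,.25],closeyaw()*57.2958)
E
```

```text
from [ 0.2806 -0.6135  0.2415] yaw -65.43 t 0.2 j1,j6 [-1.29 -0.15] travel [ 28.65 -15.66  -0.82] rot [-0.09 -0.01  0.  ]
```

```bash
python3 -m jog '[{"grip":8.5,"travel":[28.6,-15.7,-0.8],"rot":[0,0,0]},{"grip":8.5,"travel":[28.6,-15.7,-0.8],"rot":[0,0,0]},{"grip":8.5,"travel":[28.6,-15.7,-0.8],"rot":[0,0,0]},{"grip":8.5,"travel":[28.6,-15.7,-0.8],"rot":[0,0,0]},{"grip":8.5,"travel":[28.6,-15.7,-0.8],"rot":[0,0,0]},{"grip":8.5,"travel":[28.6,-15.7,-0.8],"rot":[0,0,0]},{"grip":8.5,"travel":[28.6,-15.7,-0.8],"rot":[0,0,0]},{"grip":8.5,"travel":[28.6,-15.7,-0.8],"rot":[0,0,0]}]' 40
python3 - <<'E'
from h import *
s=manip.snapshot("wrist");cv2.imwrite("pics/w1.png",s["pixels"][:,:,::-1])
np.savez("w1.npz",**s)
plan([.579,.124,.25],closeyaw()*57.2958)
E
```

```text
t: 0.87
tcp_pos: [0.4767, -0.3496, 0.2503]
ee_rot: [0.977, 0.213, 0.0, -0.0]
force: [-0.1, -1.0, 0.4]
width: 0.993
finger_force: 0.0
from [ 0.4796 -0.3452  0.2506] yaw -65.15 t 0.92 j1,j6 [-0.8   0.34] travel [ 28.74 -38.4    0.27] rot [-0.13 -0.24 -0.  ]
```

View pics/w1.png

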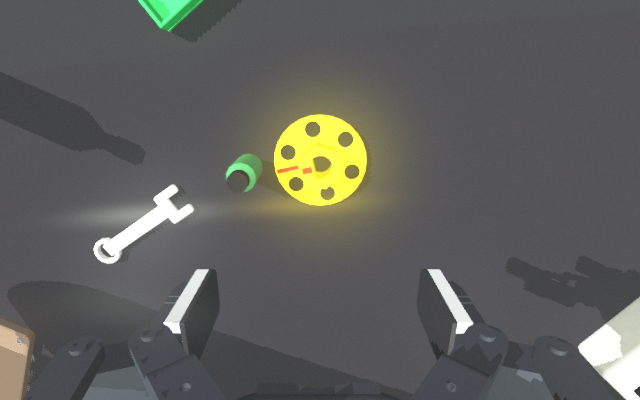

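Wrist view: the wheel flange is centred at (321,160), with its red lines pointing image-left at (278–311,170). The flask is at (243,174).

```bash
python3 -m jog '[{"grip":8.5,"travel":[19.2,-25.6,0],"rot":[0,0,0]},{"grip":8.5,"travel":[19.2,-25.6,0],"rot":[0,0,0]},{"grip":8.5,"travel":[19.2,-25.6,0],"rot":[0,0,0]},{"grip":8.5,"travel":[19.2,-25.6,0],"rot":[0,0,0]},{"grip":8.5,"travel":[19.2,-25.6,0],"rot":[0,0,0]},{"grip":8.5,"travel":[19.2,-25.6,0],"rot":[0,0,0]},{"grip":8.5,"travel":[19.2,-25.6,0],"rot":[0,0,0]},{"grip":8.5,"travel":[19.2,-25.6,0],"rot":[0,0,0]}]' 40
python3 -m jog '[{"grip":8.5,"travel":[9.5,-12.8,0],"rot":[0,0,0]},{"grip":8.5,"travel":[9.5,-12.8,0],"rot":[0,0,0]},{"grip":8.5,"travel":[9.5,-12.8,0],"rot":[0,0,0]},{"grip":8.5,"travel":[9.5,-12.8,0],"rot":[0,0,0]},{"grip":8.5,"travel":[9.5,-12.8,0],"rot":[0,0,0]},{"grip":8.5,"travel":[9.5,-12.8,0],"rot":[0,0,0]},{"grip":8.5,"travel":[9.5,-12.8,0],"rot":[0,0,0]},{"grip":8.5,"travel":[9.5,-12.8,0],"rot":[0,0,0]}]' 40
python3 - <<'E'
from h import *
s=manip.snapshot("wrist");cv2.imwrite("pics/w2.png",s["pixels"][:,:,::-1])
np.savez("w2.npz",**s)
plan([.46,.35,.27],closeyaw()*57.2958)
w=np.load("w1.npz")
hull=cv2.convexHull(cv2.findNonZero(blob(w,22,33,(270,110,372,210),150,150))).reshape(-1,2)
P=unproj(w,hull,.007);print(cv2.minEnclosingCircle(P[:,:2].astype(np.float32)))
a,b=unproj(w,(321,160),.007),0
h=cv2.cvtColor(w["pixels"],cv2.COLOR_RGB2HSV);m=(cv2.inRange(h,(0,120,80),(10,255,255))|cv2.inRange(h,(172,120,80),(180,255,255)))
m[:,:270]=0;m[:,370:]=0;m[:110]=0;m[210:]=0
n,l,st,c=cv2.connectedComponentsWithStats(m);print(st[1:],c[1:],unproj(w,c[1:],.007),unproj(w,c[1:],.032))
E
```

```text
t: 1.58
tcp_pos: [0.5437, -0.0364, 0.2503]
ee_rot: [0.977, 0.214, 0.0, -0.0]
force: [0.2, -0.4, 0.2]
width: 0.995
finger_force: 0.0
t: 2.25
tcp_pos: [0.5767, 0.1152, 0.2501]
ee_rot: [0.977, 0.212, -0.0, 0.0]
force: [-0.6, 0.9, 0.3]
width: 0.994
finger_force: 0.0
from [0.5768 0.115  0.2502] yaw -65.54 t 2.3 j1,j6 [0.02 1.17] travel [ -0.9  -26.22  -1.98] rot [0.01 0.02 0.  ]
((0.47576460242271423, -0.35195812582969666), 0.05055318772792816)
[[278 166  19   7  52]] [[286.42307692 169.15384615]] [[ 0.45301334 -0.3226031   0.007     ]] [[ 0.45970258 -0.32201367  0.032     ]]
```

View pics/w2.png

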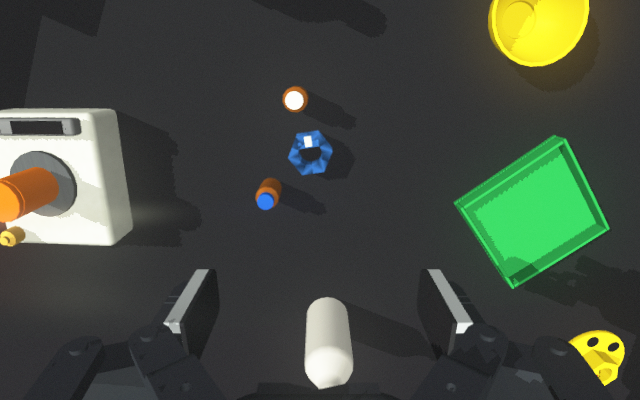

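Wrist view: the spacer is at (310,152) with its white line at (308,142). Vial_a is at (294,99), vial_b at (267,195) and the tray around (532,212).

```bash
python3 -m jog '[{"grip":8.5,"travel":[-0.9,-25.2,-2],"rot":[0,0,0]},{"grip":8.5,"travel":[-0.9,-25.2,-2],"rot":[0,0,0]},{"grip":8.5,"travel":[-0.9,-25.2,-2],"rot":[0,0,0]},{"grip":8.5,"travel":[-0.9,-25.2,-2],"rot":[0,0,0]},{"grip":8.5,"travel":[-0.9,-25.2,-2],"rot":[0,0,0]},{"grip":8.5,"travel":[-0.9,-25.2,-2],"rot":[0,0,0]},{"grip":8.5,"travel":[-0.9,-25.2,-2],"rot":[0,0,0]},{"grip":8.5,"travel":[-0.9,-25.2,-2],"rot":[0,0,0]}]' 40
python3 - <<'E'
from h import *
s=manip.snapshot("wrist");cv2.imwrite("pics/w3.png",s["pixels"][:,:,::-1])
np.savez("w3.npz",**s)
w=np.load("w2.npz")
h=cv2.cvtColor(w["pixels"],cv2.COLOR_RGB2HSV)
mb=blob(w,95,125,(285,120,338,180),100,40); mw=cv2.inRange(h,(0,0,150),(180,90,255));mw[:,:300]=0;mw[:,320:]=0;mw[:132]=0;mw[155:]=0
P=unproj(w,cv2.convexHull(cv2.findNonZero(mb|mw)).reshape(-1,2),.012);print("spacer enc",cv2.minEnclosingCircle(P[:,:2].astype(np.float32)))
print("white",unproj(w,cen(mw),.024),cv2.countNonZero(mw))
# inner bore rim: top hole
inv=cv2.bitwise_not(mb|mw);n,l,st,c=cv2.connectedComponentsWithStats(inv[120:180,285:338]);print(st,c+[285,120])
for nme,uv in(("va",(294,99)),("vb",(265.5,201))):print(nme,unproj(w,uv,.048))
mt=blob(w,50,75,(440,125,625,300));r=cv2.boxPoints(cv2.minAreaRect(cv2.findNonZero(mt)));print("tray",unproj(w,r,.022))
E
```

```text
t: 2.97
tcp_pos: [0.4633, 0.3426, 0.2708]
ee_rot: [0.977, 0.214, 0.0, 0.0]
force: [0.3, -0.7, -0.5]
width: 0.992
finger_force: 0.0
spacer enc ((0.580786943435669, 0.12659892439842224), 0.02562212012708187)
white [[0.59332395 0.13452943 0.024     ]] 86
[[   3   10   45   46 1274]
 [   0    0   53   60 1677]
 [  25   15    1    1    1]
 [  18   18    1    1    1]
 [  27   25    1    1    1]
 [  20   27    1    1    1]
 [  15   27   21   14  225]] [[310.1177394  152.34850863]
 [311.74836017 146.82945736]
 [310.         135.        ]
 [303.         138.        ]
 [312.         145.        ]
 [305.         147.        ]
 [310.48       153.42222222]]
va [[0.62734102 0.16241971 0.048     ]]
vb [[0.52537253 0.14935172 0.048     ]]
tray [[ 0.59880082 -0.03269332  0.022     ]
 [ 0.71357081 -0.09692167  0.022     ]
 [ 0.65959982 -0.22891696  0.022     ]
 [ 0.52837723 -0.1635034   0.022     ]]
```

View pics/w3.png

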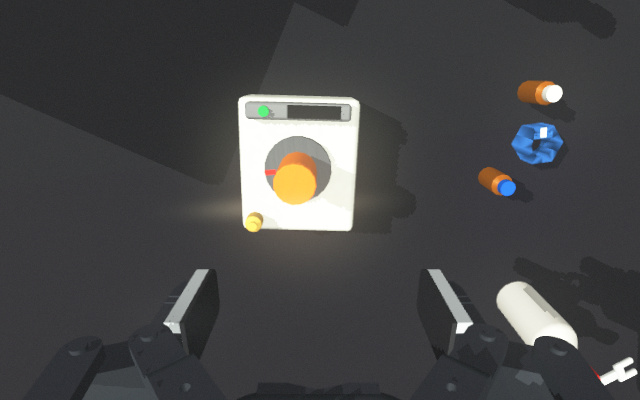

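Wrist view: the cap top is at (295,184), the seat disc around (298,169), and the red line at (271,172) points image-left. The weight is at (253,222), well clear of fingers closing along image-horizontal.

```bash
python3 - <<'E'
from h import *
w=np.load("w3.npz");np.set_printoptions(precision=4,suppress=True)
h=cv2.cvtColor(w["pixels"],cv2.COLOR_RGB2HSV)
# disc: dark/grey within box + cap + red -> hull on z=.056
g=cv2.inRange(h,(0,0,0),(180,110,120)); o=blob(w,5,16,(262,130,335,210),150,120)
h0=h[...,0];red=(((h0<5)|(h0>172))&(h[...,1]>150)&(h[...,2]>100)).astype(np.uint8)*255
k=np.zeros_like(g);k[132:206,262:334]=255;d=g&k
d=cv2.morphologyEx(d,cv2.MORPH_OPEN,np.ones((3,3)));red[:,:262]=0;red[:,282:]=0;red[:160]=0;red[185:]=0
P=unproj(w,cv2.convexHull(cv2.findNonZero(d)).reshape(-1,2),.056);print("disc",cv2.minEnclosingCircle(P[:,:2].astype(np.float32)))
pt=cv2.findNonZero(red);print("red",unproj(w,cen(red),.056),cv2.countNonZero(red))
for v in(150,180,200):
    ob=blob(w,5,16,(262,130,335,210),150,v);print(v,cv2.boundingRect(cv2.findNonZero(ob)),cv2.countNonZero(ob))
# cap model fit: silhouette hull of cap
from scipy.optimize import least_squares
sil=cv2.convexHull(cv2.findNonZero(o));cnt=sil.reshape(-1,2).astype(float)
a=np.linspace(0,2*np.pi,72)[:-1]
def res(p):
    X=np.r_[[[p[0]+.019*np.cos(t),p[1]+.019*np.sin(t),z] for z in(.056,.108) for t in a]]
    q=cv2.convexHull(proj(w,X).astype(np.float32))
    return [cv2.pointPolygonTest(q,(float(u),float(v)),True)-.5 for u,v in cnt]
r=least_squares(res,[.452,.355],diff_step=1e-3);print("cap",r.x,r.cost,len(cnt))
plan([*r.x,.17],closeyaw()*57.2958)
E
```

```text
Traceback (most recent call last):
cv2.error: OpenCV(4.12.0) /io/opencv/modules/imgproc/src/convhull.cpp:143: error: (-215:Assertion failed) total >= 0 && (depth == CV_32F || depth == CV_32S) in function 'convexHull'
```

```bash
cat > disc.py <<'E'
from h import *
from scipy.optimize import least_squares
np.set_printoptions(precision=4,suppress=True)
w=np.load("w3.npz")
h=cv2.cvtColor(w["pixels"],cv2.COLOR_RGB2HSV)
print(h[150,315],h[185,320],h[220,300],h[172,271])
d=(h[...,2]<145).astype(np.uint8)*255;k=np.zeros_like(d);k[132:206,262:334]=255;d&=k
o=blob(w,5,16,(262,130,335,210),150,100)
h0=h[...,0];red=(((h0<5)|(h0>172))&(h[...,1]>120)&(h[...,2]>100)).astype(np.uint8)*255
red[:,:262]=0;red[:,278:]=0;red[:160]=0;red[185:]=0
hull=cv2.convexHull(cv2.findNonZero(d)).reshape(-1,2);P=unproj(w,hull,.056);print("disc",len(hull),cv2.minEnclosingCircle(P[:,:2].astype(np.float32)))
print("red",unproj(w,cen(red),.056),cv2.countNonZero(red))
cnt=cv2.convexHull(cv2.findNonZero(o)).reshape(-1,2).astype(float)
a=np.linspace(0,2*np.pi,72)[:-1]
def res(p):
    X=np.array([[p[0]+.019*np.cos(t),p[1]+.019*np.sin(t),z] for z in(.056,.108) for t in a])
    q=cv2.convexHull(proj(w,X).astype(np.float32))
    return [cv2.pointPolygonTest(q,(float(u),float(v)),True)-.5 for u,v in cnt]
r=least_squares(res,[.452,.355],diff_step=1e-3);print("cap",r.x,r.cost,len(cnt))
plan([*r.x,.17],closeyaw()*57.2958)
E
python3 disc.py
```

```text
[ 36   8 157] [ 18  23 135] [ 30   1 255] [  3 169 255]
disc 16 ((0.4580983519554138, 0.355365127325058), 0.03184187412261963)
red [[0.4378 0.3842 0.056 ]] 52
cap [0.4507 0.3603] 0.34318040779394376 16
from [0.464  0.3414 0.2705] yaw -65.4 t 3.02 j1,j6 [0.46 1.6 ] travel [-0.43 -2.28 10.04] rot [ 0.04 -0.02  0.  ]
```

```bash
python3 -m jog '[{"grip":8.5,"travel":[-0.4,-2.2,3],"rot":[0,0,0]},{"grip":8.5,"travel":[-0.4,-2.2,6],"rot":[0,0,0]},{"grip":8.5,"travel":[-0.4,-2.2,9],"rot":[0,0,0]},{"grip":8.5,"travel":[-0.4,-2.2,11],"rot":[0,0,0]},{"grip":8.5,"travel":[-0.4,-2.2,11],"rot":[0,0,0]},{"grip":8.5,"travel":[-0.4,-2.2,11],"rot":[0,0,0]},{"grip":8.5,"travel":[-0.4,-2.2,11],"rot":[0,0,0]},{"grip":8.5,"travel":[-0.4,-2.2,11],"rot":[0,0,0]}]' 40
python3 - <<'E'
from h import *
from scipy.optimize import least_squares
s=manip.snapshot("wrist");cv2.imwrite("pics/w4.png",s["pixels"][:,:,::-1])
np.savez("w4.npz",**s)
w=s;o=blob(w,5,16,(200,100,440,300),150,100);print(cv2.boundingRect(cv2.findNonZero(o)))
cnt=cv2.convexHull(cv2.findNonZero(o)).reshape(-1,2).astype(float)
a=np.linspace(0,2*np.pi,72)[:-1]
def res(p):
    X=np.array([[p[0]+.019*np.cos(t),p[1]+.019*np.sin(t),z] for z in(.056,.108) for t in a])
    q=cv2.convexHull(proj(w,X).astype(np.float32))
    return [cv2.pointPolygonTest(q,(float(u),float(v)),True)-.5 for u,v in cnt]
r=least_squares(res,[.452,.355],diff_step=1e-3);print("cap",r.x,r.cost,len(cnt))
plan([*r.x,.085],closeyaw()*57.2958)
E
```

```text
t: 3.68
tcp_pos: [0.453, 0.3601, 0.1629]
ee_rot: [0.977, 0.212, 0.002, -0.001]
force: [-0.3, 0.4, 0.2]
width: 0.997
finger_force: 0.0
(286, 181, 64, 83)
cap [0.45143387 0.36025981] 8.616441838977073 30
from [0.4528 0.3603 0.1628] yaw -65.49 t 3.73 j1,j6 [0.5  1.64] travel [-0.16 -0.05  7.78] rot [-0.01 -0.25 -0.  ]
```

View pics/w4.png

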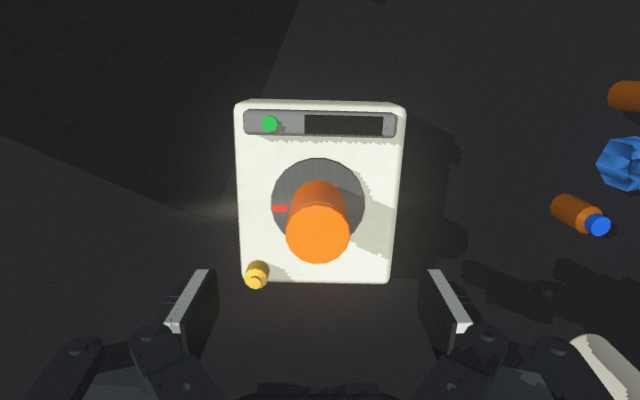

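The cap is centred at (318,233), midway between the pads, with the red line at (280,209).

```bash
python3 -m jog '[{"grip":8.5,"travel":[-0.1,0,3],"rot":[0,0,0]},{"grip":8.5,"travel":[-0.1,0,6],"rot":[0,0,0]},{"grip":8.5,"travel":[-0.1,0,7.8],"rot":[0,0,0]},{"grip":8.5,"travel":[-0.1,0,7.8],"rot":[0,0,0]},{"grip":3,"travel":[-0.1,0,7.8],"rot":[0,0,0]},{"grip":3,"travel":[-0.1,0,7.8],"rot":[0,0,0]},{"grip":3,"travel":[-0.1,0,7.8],"rot":[0,0,0]},{"grip":3,"travel":[-0.1,0,7.8],"rot":[0,0,0]}]' 30
python3 -m jog '[{"grip":3,"travel":[0,0,0],"rot":[0,0,0]},{"grip":3,"travel":[0,0,-1],"rot":[0,0,0]},{"grip":3,"travel":[0,0,-3],"rot":[0,0,0]},{"grip":3,"travel":[0,0,-6],"rot":[0,0,0]},{"grip":3,"travel":[0,0,-9],"rot":[0,0,0]},{"grip":3,"travel":[0,0,-12],"rot":[0,0,0]},{"grip":3,"travel":[0,0,-16],"rot":[0,0,0]},{"grip":3,"travel":[0,0,-16],"rot":[0,0,0]}]' 30
python3 - <<'E'
from h import *
plan([.625,-.132,.25],-65.4)
plan([.625,-.132,.25],28.6)
E
```

```text
t: 4.4
tcp_pos: [0.4515, 0.3605, 0.0846]
ee_rot: [0.977, 0.213, 0.002, -0.001]
force: [-1.2, 0.4, 13.7]
width: 0.447
finger_force: 18.3
t: 5.07
tcp_pos: [0.4536, 0.3618, 0.2529]
ee_rot: [0.977, 0.213, 0.008, -0.002]
force: [1.0, 1.1, 2.0]
width: 0.442
finger_force: 30.5
from [0.4536 0.3618 0.2529] yaw -65.42 t 5.07 j1,j6 [0.5  1.64] travel [-4.96 52.03  0.15] rot [-0.07 -0.94 -0.02]
from [0.4536 0.3618 0.2529] yaw -65.42 t 5.07 j1,j6 [0.5  1.64] travel [-4.96 52.03  0.15] rot [-0.76 -0.71 85.98]
```

```bash
python3 - <<'E'
from h import *
s=manip.snapshot("wrist");cv2.imwrite("pics/w5.png",cv2.resize(s["pixels"][100:300,200:440,::-1],None,fx=3,fy=3,interpolation=cv2.INTER_CUBIC))
np.savez("w5.npz",**s)
E
python3 -m jog '[{"grip":3,"travel":[-1.5,16.0,0],"rot":[0,0,0]},{"grip":3,"travel":[-1.5,16.0,0],"rot":[0,0,0]},{"grip":3,"travel":[-1.5,16.0,0],"rot":[0,0,0]},{"grip":3,"travel":[-3,32,0],"rot":[0,0,0]},{"grip":3,"travel":[-3,32,0],"rot":[0,0,0]},{"grip":3,"travel":[-3,32,0],"rot":[0,0,0]},{"grip":3,"travel":[-3,32,0],"rot":[0,0,0]},{"grip":3,"travel":[-3,32,0],"rot":[0,0,0]}]' 30
python3 -m jog '[{"grip":3,"travel":[-2,10,0],"rot":[0,0,0]},{"grip":3,"travel":[-2,20,0],"rot":[0,0,0]},{"grip":3,"travel":[-2,20,0],"rot":[0,0,0]},{"grip":3,"travel":[-2,20,0],"rot":[0,0,0]},{"grip":3,"travel":[-2,20,2],"rot":[0,0,0]},{"grip":3,"travel":[-2,20,5],"rot":[0,0,0]},{"grip":3,"travel":[-2,20,9],"rot":[0,0,0]},{"grip":3,"travel":[-2,20,13],"rot":[0,0,0]}]' 30
python3 - <<'E'
from h import *
s=manip.snapshot("wrist");np.savez("w6.npz",**s)
mt=blob(s,50,75);r=cv2.boxPoints(cv2.minAreaRect(cv2.findNonZero(mt)));print("tray",unproj(s,r,.022),r)
plan([.624,-.132,.036],-65.4)
E
```

```text
t: 5.78
tcp_pos: [0.5559, 0.0531, 0.2416]
ee_rot: [0.977, 0.212, -0.001, 0.0]
force: [-0.4, 0.3, -0.3]
width: 0.445
finger_force: 30.5
t: 6.45
tcp_pos: [0.621, -0.1351, 0.1112]
ee_rot: [0.977, 0.212, 0.001, 0.0]
force: [0.8, -0.2, -0.7]
width: 0.443
finger_force: 30.5
tray [[ 0.59535516 -0.04538134  0.022     ]
 [ 0.71178378 -0.1081938   0.022     ]
 [ 0.65886732 -0.22630687  0.022     ]
 [ 0.51390845 -0.16973562  0.022     ]] [[178.0488   191.56097 ]
 [340.97562   61.219536]
 [464.58536  215.73169 ]
 [301.65854  346.07312 ]]
from [ 0.6147 -0.1324  0.1001] yaw -65.52 t 6.5 j1,j6 [-0.37  0.77] travel [0.94 0.43 6.39] rot [-0.7   0.68 -0.11]
```

View pics/w5.png

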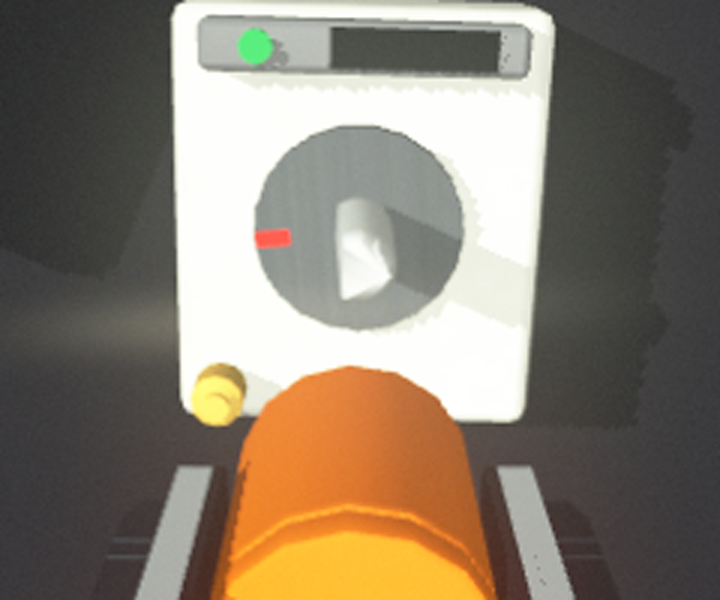

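The post is bare now: the disc is centred at crop (358,228), and the red line at crop (273,239) marks the flat's direction. The cap is held in the pads.

```bash
python3 -m jog '[{"grip":3,"travel":[0.3,0,2],"rot":[0,0,0]},{"grip":3,"travel":[0.3,0,4],"rot":[0,0,0]},{"grip":3,"travel":[0.3,0,6],"rot":[0,0,0]},{"grip":3,"travel":[0.3,0,6],"rot":[0,0,0]},{"grip":3,"travel":[0.3,0,6],"rot":[0,0,0]},{"grip":3,"travel":[0.3,0,6],"rot":[0,0,0]},{"grip":3,"travel":[0.3,0,6],"rot":[0,0,0]},{"grip":3,"travel":[0.3,0,6],"rot":[0,0,0]}]' 30
python3 - <<'E'
from h import *
np.set_printoptions(precision=4,suppress=True)
w=np.load("w5.npz");h=cv2.cvtColor(w["pixels"],cv2.COLOR_RGB2HSV)
h0=h[...,0];red=(((h0<5)|(h0>172))&(h[...,1]>110)&(h[...,2]>100)).astype(np.uint8)*255
red[:,:280]=0;red[:,302:]=0;red[:172]=0;red[188:]=0
pr=unproj(w,cv2.findNonZero(red).reshape(-1,2),.056)[:,:2]
# disc colour: V<~200, boundary points against white deck, robust circle fit
d=((h[...,2]<185)).astype(np.uint8)*255;k=np.zeros_like(d);cv2.circle(k,(319,175),41,255,-1);d&=k
cs=max(cv2.findContours(d|red,cv2.RETR_EXTERNAL,cv2.CHAIN_APPROX_NONE)[0],key=cv2.contourArea).reshape(-1,2)
# use upper & left & bottom edge (no shadow at right)
cs=np.array([c for c in cs if c[0]<340 or c[1]<165])
P=unproj(w,cs,.056)[:,:2]
from scipy.optimize import least_squares
r=least_squares(lambda p:np.hypot(*(P-p[:2]).T)-.034,[.455,.357],loss="soft_l1",f_scale=.0005);e=r.fun
print("disc",r.x,"rms",e.std(),len(P)); c=pr.mean(0);print("red",c,len(pr),"angle",np.degrees(np.arctan2(*(c-r.x)[::-1])),np.hypot(*(c-r.x)))
plan([.624,-.132,.0335],-65.4)
E
```

```text
t: 7.17
tcp_pos: [0.6248, -0.1331, 0.0544]
ee_rot: [0.977, 0.213, 0.001, 0.001]
force: [0.4, -0.5, -0.3]
width: 0.447
finger_force: 30.5
disc [0.4521 0.3591] rms 0.0006428726377461983 155
red [0.4379 0.384 ] 65 angle 119.789783907967 0.028657694418872795
from [ 0.6248 -0.1331  0.0544] yaw -65.43 t 7.17 j1,j6 [-0.37  0.77] travel [-0.03 -0.14  2.09] rot [ 0.13 -0.13 -0.03]
```

```bash
python3 -m jog '[{"grip":3,"travel":[0,0,1],"rot":[0,0,0]},{"grip":3,"travel":[0,0,1.8],"rot":[0,0,0]},{"grip":3,"travel":[0,0,2.1],"rot":[0,0,0]},{"grip":3,"travel":[0,0,2.15],"rot":[0,0,0]},{"grip":3,"travel":[0,0,2.15],"rot":[0,0,0]},{"grip":3,"travel":[0,0,2.15],"rot":[0,0,0]},{"grip":4.1,"travel":[0,0,2.15],"rot":[0,0,0]},{"grip":5.5,"travel":[0,0,2.15],"rot":[0,0,0]}]' 30
python3 -m jog '[{"grip":5.5,"travel":[0,0,0],"rot":[0,0,0]},{"grip":5.5,"travel":[0,0,0],"rot":[0,0,0]},{"grip":5.5,"travel":[0,0,-3],"rot":[0,0,0]},{"grip":5.5,"travel":[0,0,-6],"rot":[0,0,0]},{"grip":5.5,"travel":[0,0,-10],"rot":[0,0,0]},{"grip":5.5,"travel":[0,0,-14],"rot":[0,0,0]},{"grip":8.5,"travel":[0,0,-16],"rot":[0,0,0]},{"grip":8.5,"travel":[0,0,-16],"rot":[0,0,0]}]' 30
python3 - <<'E'
from h import *
s=manip.snapshot("wrist");np.savez("w7.npz",**s);cv2.imwrite("pics/w7.png",s["pixels"][:,:,::-1])
plan([.580,.126,.16],-26)
plan([.580,.126,.16],154,360)
plan([.580,.126,.16],-26,360)
E
```

```text
t: 7.83
tcp_pos: [0.6234, -0.1326, 0.0303]
ee_rot: [0.977, 0.213, -0.0, -0.0]
force: [0.6, -0.1, -0.8]
width: 0.605
finger_force: 0.0
t: 8.5
tcp_pos: [0.627, -0.1339, 0.1983]
ee_rot: [0.977, 0.213, 0.005, 0.003]
force: [0.4, -0.0, 0.8]
width: 0.906
finger_force: 0.0
from [ 0.6255 -0.1334  0.1946] yaw -65.43 t 8.55 j1,j6 [-0.37  0.77] travel [  6.63 -25.49   3.37] rot [  0.38  -0.17 -39.43]
from [ 0.6255 -0.1334  0.1946] yaw -65.43 t 8.55 j1,j6 [-0.37  0.77] travel [  6.63 -25.49   3.37] rot [ -0.22  -0.48 140.57]
from [ 0.6255 -0.1334  0.1946] yaw -65.43 t 8.55 j1,j6 [-0.37  0.77] travel [  6.63 -25.49   3.37] rot [  0.38  -0.17 -39.43]
```

View pics/w7.png

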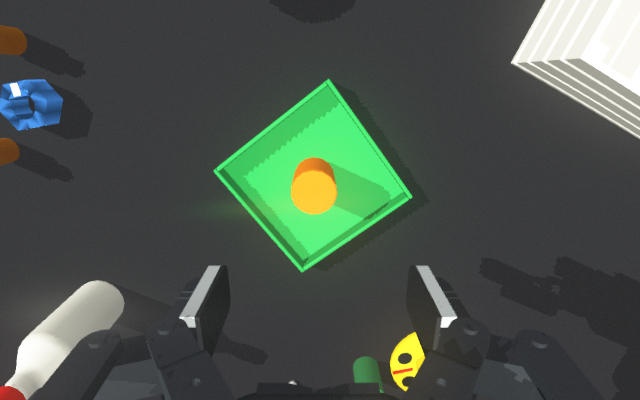

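The cap stands upright in the tray, its top at (314,190). Next, move above the spacer, closing along its free pair of faces (about -86°).

```bash
python3 -m jog '[{"grip":8.5,"travel":[6.6,-25.5,2],"rot":[0,0,20]},{"grip":8.5,"travel":[6.6,-25.5,2],"rot":[0,0,20]},{"grip":8.5,"travel":[6.6,-25.5,2],"rot":[0,0,20]},{"grip":8.5,"travel":[6.6,-25.5,2],"rot":[0,0,20]},{"grip":8.5,"travel":[6.6,-25.5,2],"rot":[0,0,20]},{"grip":8.5,"travel":[6.6,-25.5,2],"rot":[0,0,20]},{"grip":8.5,"travel":[6.6,-25.5,2],"rot":[0,0,20]},{"grip":8.5,"travel":[6.6,-25.5,4],"rot":[0,0,20]}]' 30
python3 -m jog '[{"grip":8.5,"travel":[0,0,0],"rot":[0,0,0]},{"grip":8.5,"travel":[0,0,0],"rot":[0,0,0]},{"grip":8.5,"travel":[0,0,0],"rot":[0,0,0]},{"grip":8.5,"travel":[0,0,0],"rot":[0,0,0]},{"grip":8.5,"travel":[0,0,0],"rot":[0,0,0]},{"grip":8.5,"travel":[0,0,0],"rot":[0,0,0]},{"grip":8.5,"travel":[0,0,0],"rot":[0,0,0]},{"grip":8.5,"travel":[0,0,0],"rot":[0,0,0]}]' 30
cat > hexfit.py <<'E'
from h import *
from scipy.optimize import least_squares
np.set_printoptions(precision=4,suppress=True)
def hexfit(s,p0,roi,zs,lo=95,hi=125):
    """fit hex prism silhouette (colour mask hull) -> x,y,yaw"""
    h=cv2.cvtColor(s["pixels"],cv2.COLOR_RGB2HSV)
    m=blob(s,lo,hi,roi,100,40)
    n,l,st,c=cv2.connectedComponentsWithStats(m);m=(l==1+st[1:,4].argmax()).astype(np.uint8)*255
    cnt=cv2.convexHull(cv2.findNonZero(m)).reshape(-1,2).astype(float)
    a=np.radians(30+60*np.arange(6));R=.020/np.cos(np.pi/6)
    def res(p):
        X=np.array([[p[0]+R*np.cos(t+p[2]),p[1]+R*np.sin(t+p[2]),z] for z in zs for t in a])
        q=cv2.convexHull(proj(s,X).astype(np.float32))
        return [cv2.pointPolygonTest(q,(float(u),float(v)),True)-.5 for u,v in cnt]
    best=min((least_squares(res,[p0[0],p0[1],np.radians(y)],diff_step=1e-3,x_scale=[.01,.01,.2]) for y in(p0[2]-15,p0[2],p0[2]+15)),key=lambda r:r.cost)
    print("hex",best.x[:2],np.degrees(best.x[2]),"cost",best.cost,len(cnt),"box",cv2.boundingRect(cv2.findNonZero(m)));return best.x,m
def line(s,mask,z,c):
    """centroid and principal direction of a marking in mask"""
    P=unproj(s,cv2.findNonZero(mask).reshape(-1,2),z)[:,:2];m=P.mean(0)
    u=np.linalg.svd(P-m)[2][0];u*=np.sign(u@(m-c)) 
    print("line n",len(P),"mean",m,"radial",np.degrees(np.arctan2(*(m-c)[::-1])),"pca",np.degrees(np.arctan2(u[1],u[0])),"dist",np.hypot(*(m-c)))
E
python3 - <<'E'
from hexfit import *
s=manip.snapshot("wrist");np.savez("w8.npz",**s)
x,m=hexfit(s,[.580,.126,34],None,(0,.024))
u,v,a,b=cv2.boundingRect(cv2.findNonZero(m))
h=cv2.cvtColor(s["pixels"],cv2.COLOR_RGB2HSV);mw=cv2.inRange(h,(0,0,150),(180,70,255))
k=np.zeros_like(mw);cv2.fillConvexPoly(k,cv2.convexHull(cv2.findNonZero(m)),255);mw&=k
line(s,mw,.024,x[:2])
cv2.imwrite("pics/w8.png",cv2.resize(s["pixels"][v-40:v+b+60,u-60:u+a+60,::-1],None,fx=3,fy=3))
plan([*x[:2],.15],np.degrees(x[2])+60)
E
```

```text
t: 9.22
tcp_pos: [0.5777, 0.1306, 0.1518]
ee_rot: [0.999, 0.042, 0.002, -0.001]
force: [0.6, -0.6, -0.0]
width: 1.0
finger_force: 0.0
t: 9.88
tcp_pos: [0.5779, 0.1264, 0.1512]
ee_rot: [0.999, 0.04, 0.0, -0.0]
force: [0.2, -0.2, 0.2]
width: 0.997
finger_force: 0.0
hex [0.5818 0.127 ] 33.40954406693588 cost 6.353111978909014 21 box (292, 153, 54, 64)
line n 146 mean [0.5931 0.1345] radial 33.53604106796711 pca 34.78375976711772 dist 0.01362302815590481
from [0.5779 0.1265 0.1512] yaw -85.45 t 9.93 j1,j6 [0.04 1.54] travel [ 0.4  -0.02  0.12] rot [ 0.   -0.03  1.14]
```

```bash
python3 -m jog '[{"grip":8.5,"travel":[0.4,0,3],"rot":[0,0,1.1]},{"grip":8.5,"travel":[0.4,0,6],"rot":[0,0,1.1]},{"grip":8.5,"travel":[0.4,0,9],"rot":[0,0,1.1]},{"grip":8.5,"travel":[0.4,0,11.5],"rot":[0,0,1.1]},{"grip":8.5,"travel":[0.4,0,12.5],"rot":[0,0,1.1]},{"grip":8.5,"travel":[0.4,0,12.5],"rot":[0,0,1.1]},{"grip":8.5,"travel":[0.4,0,12.5],"rot":[0,0,1.1]},{"grip":8.5,"travel":[0.4,0,12.5],"rot":[0,0,1.1]}]' 35
python3 -c "
from h import *
plan([.5818,.127,.0165],-86.5)"
```

```text
t: 10.6
tcp_pos: [0.5833, 0.1271, 0.0279]
ee_rot: [1.0, 0.03, 0.002, -0.0]
force: [0.1, -0.5, 0.6]
width: 0.998
finger_force: 0.0
from [0.5833 0.1271 0.0279] yaw -86.53 t 10.6 j1,j6 [0.04 1.55] travel [-0.16  0.    1.14] rot [ 0.   -0.21 -0.03]
```

```bash
python3 -m jog '[{"grip":8.5,"travel":[-0.1,0,0.8],"rot":[0,0,0]},{"grip":8.5,"travel":[-0.1,0,1.15],"rot":[0,0,0]},{"grip":8.5,"travel":[-0.1,0,1.15],"rot":[0,0,0]},{"grip":3,"travel":[-0.1,0,1.15],"rot":[0,0,0]},{"grip":3,"travel":[-0.1,0,1.15],"rot":[0,0,0]},{"grip":3,"travel":[-0.1,0,1.15],"rot":[0,0,0]},{"grip":3,"travel":[-0.1,0,1.15],"rot":[0,0,0]},{"grip":3,"travel":[-0.1,0,1.15],"rot":[0,0,0]}]' 35
python3 -m jog '[{"grip":3,"travel":[0,0,0],"rot":[0,0,0]},{"grip":3,"travel":[0,0,0],"rot":[0,0,0]},{"grip":3,"travel":[0,0,-2],"rot":[0,0,0]},{"grip":3,"travel":[0,0,-5],"rot":[0,0,0]},{"grip":3,"travel":[0,0,-9],"rot":[0,0,0]},{"grip":3,"travel":[0,0,-13],"rot":[0,0,0]},{"grip":3,"travel":[0,0,-15],"rot":[0,0,0]},{"grip":3,"travel":[0,0,-15],"rot":[0,0,0]}]' 35
python3 -c "
from h import *
plan([.4521,.3591,.17],0)"
```

```text
t: 11.27
tcp_pos: [0.5811, 0.127, 0.0147]
ee_rot: [1.0, 0.03, 0.0, -0.0]
force: [0.4, 1.1, 4.0]
width: 0.459
finger_force: 37.4
t: 11.93
tcp_pos: [0.5842, 0.1272, 0.1712]
ee_rot: [1.0, 0.03, 0.006, -0.0]
force: [1.4, 0.2, 0.7]
width: 0.457
finger_force: 36.8
from [0.5842 0.1272 0.1712] yaw -86.52 t 11.93 j1,j6 [0.04 1.55] travel [-11.78 -23.95  -0.03] rot [  0.52  -0.53 -86.52]
```

```bash
python3 -m jog '[{"grip":3,"travel":[-11.8,-24.0,0],"rot":[0,0,-55]},{"grip":3,"travel":[-11.8,-24.0,0],"rot":[0,0,-55]},{"grip":3,"travel":[-11.8,-24.0,0],"rot":[0,0,-55]},{"grip":3,"travel":[-11.8,-24.0,0],"rot":[0,0,-55]},{"grip":3,"travel":[-11.8,-24.0,0],"rot":[0,0,-55]},{"grip":3,"travel":[-11.8,-24.0,0],"rot":[0,0,-55]},{"grip":3,"travel":[-11.8,-24.0,0],"rot":[0,0,-55]},{"grip":3,"travel":[-11.8,-24.0,0],"rot":[0,0,-55]}]' 35
python3 -m jog '[{"grip":3,"travel":[0,0,0],"rot":[0,0,-31.5]},{"grip":3,"travel":[0,0,0],"rot":[0,0,-31.5]},{"grip":3,"travel":[0,0,0],"rot":[0,0,-31.5]},{"grip":3,"travel":[0,0,0],"rot":[0,0,-31.5]},{"grip":3,"travel":[0,0,0],"rot":[0,0,-31.5]},{"grip":3,"travel":[0,0,0],"rot":[0,0,-31.5]},{"grip":3,"travel":[0,0,0],"rot":[0,0,-31.5]},{"grip":3,"travel":[0,0,0],"rot":[0,0,-31.5]}]' 35
cat > post.py <<'E'
from hexfit import *
def post(s,c0=(.4521,.3591)):
    h=cv2.cvtColor(s["pixels"],cv2.COLOR_RGB2HSV);h0=h[...,0]
    a=np.linspace(0,2*np.pi,121)[:-1]
    # per-direction radial edge search on the disc plane: strongest dark->bright step (grey->white)
    V=cv2.GaussianBlur(h[...,2],(0,0),1).astype(np.float32);S=h[...,1]
    c=np.array(c0)
    for it in range(3):
        pts=[]
        for t in a:
            r=np.arange(.027,.042,.0003);X=np.c_[c[0]+r*np.cos(t),c[1]+r*np.sin(t),np.full(len(r),.056)]
            q=proj(s,X).astype(np.float32);v=cv2.remap(V,q[:,:1],q[:,1:],cv2.INTER_LINEAR).ravel()
            sa=S[np.clip(q[:,1].astype(int),0,399),np.clip(q[:,0].astype(int),0,639)]
            g=np.gradient(v);i=g.argmax()
            if g[i]>4 and v[i:].max()>200 and v[:i+1].min()>40 and sa.max()<60: pts.append(X[i,:2])
        P=np.array(pts)
        r=least_squares(lambda p:np.hypot(*(P-p[:2]).T)-p[2],[*c,.034],loss="soft_l1",f_scale=.0004);c=r.x[:2]
    print("disc",r.x,"n",len(P),"med",np.median(abs(r.fun)))
    red=(((h0<6)|(h0>172))&(h[...,1]>110)&(h[...,2]>90)).astype(np.uint8)*255
    k=np.zeros_like(red);q=proj(s,np.c_[c[0]+.036*np.cos(a),c[1]+.036*np.sin(a),0*a+.056]).astype(np.int32);cv2.fillConvexPoly(k,q,255)
    if cv2.countNonZero(red&k)>5: line(s,red&k,.056,c)
    return c
if __name__=="__main__":
    post(np.load("w4.npz"));post(np.load("w5.npz"))
    s=manip.snapshot("wrist");np.savez("w9.npz",**s);cv2.imwrite("pics/w9.png",s["pixels"][:,:,::-1])
    post(s);plan([.4521,.3591,.17],-.2)
E
python3 post.py
```

```text
t: 12.6
tcp_pos: [0.4447, 0.362, 0.1622]
ee_rot: [0.87, 0.493, -0.002, -0.001]
force: [1.1, -0.8, -1.0]
width: 0.46
finger_force: 36.8
t: 13.27
tcp_pos: [0.4478, 0.359, 0.1632]
ee_rot: [0.708, 0.706, -0.001, -0.0]
force: [-1.4, -0.4, -0.9]
width: 0.461
finger_force: 36.8
disc [0.4522 0.3604 0.0336] n 76 med 9.412596447403929e-05
line n 109 mean [0.4378 0.3841] radial 121.39036865648065 pca 117.6883319964524 dist 0.027698964461305185
disc [0.4518 0.3601 0.0336] n 116 med 0.00023143260658733608
line n 65 mean [0.4379 0.384 ] radial 120.27120562430574 pca 119.94761270178388 dist 0.027590065838811247
disc [0.4513 0.3607 0.0338] n 88 med 0.00021464937216771757
line n 126 mean [0.4381 0.384 ] radial 119.74490020224114 pca 117.86109177997913 dist 0.026793836500068093
from [0.448  0.3591 0.1635] yaw -0.09 t 13.32 j1,j6 [0.5 0.5] travel [ 0.    0.41 -0.65] rot [-0.07  0.04  0.11]
```

```bash
python3 - <<'E'
from hexfit import *
s=np.load("w9.npz");o=manip.get_obs();z=o["tcp_pos"][2]-.0147
x,m=hexfit(s,[.448,.359,120],(230,200,420,400),(z,z+.024))
c,sn=np.cos(np.radians(-90)),np.sin(np.radians(-90))
print("spacer-TCP world",x[:2]-o["tcp_pos"][:2])
h=cv2.cvtColor(s["pixels"],cv2.COLOR_RGB2HSV)
mw=cv2.inRange(h,(0,0,140),(180,80,255));k=np.zeros_like(mw);cv2.fillConvexPoly(k,cv2.convexHull(cv2.findNonZero(m)),255);mw&=k
print(cv2.countNonZero(mw))
q=proj(s,np.array([[x[0]+.0231*np.cos(x[2]+t),x[1]+.0231*np.sin(x[2]+t),zz] for zz in(z,z+.024) for t in np.radians(30+60*np.arange(6))])).astype(int)
im=s["pixels"][:,:,::-1].copy()
for p in q: cv2.circle(im,tuple(map(int,p)),1,(0,0,255),-1)
cv2.imwrite("pics/w9b.png",cv2.resize(im[130:400,190:460],None,fx=2,fy=2))
E
```

```text
hex [0.4482 0.3601] 119.99510387441111 cost 5.82206251380221 25 box (267, 222, 103, 121)
spacer-TCP world [0.0002 0.001 ]
504
```

View pics/w9b.png

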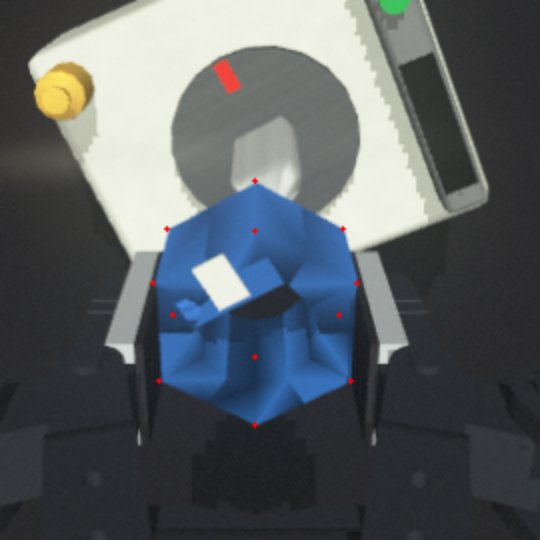

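The held spacer's fit matches the picture: the axis sits at TCP + (0.2, 1.0) mm, and the yaw of 120° matches the post's red line. The post is at crop (265,165).

```bash
python3 -m jog '[{"grip":3,"travel":[0,0.35,1],"rot":[0,0,0]},{"grip":3,"travel":[0,0.35,3],"rot":[0,0,0]},{"grip":3,"travel":[0,0.35,4.4],"rot":[0,0,0]},{"grip":3,"travel":[0,0.35,4.4],"rot":[0,0,0]},{"grip":3,"travel":[0,0.35,4.4],"rot":[0,0,0]},{"grip":3,"travel":[0,0.35,4.4],"rot":[0,0,0]},{"grip":3,"travel":[0,0.35,4.4],"rot":[0,0,0]},{"grip":3,"travel":[0,0.35,4.4],"rot":[0,0,0]}]' 35
python3 - <<'E'
from post import *
s=manip.snapshot("wrist");np.savez("w10.npz",**s)
post(s);z=manip.get_obs()["tcp_pos"][2]-.0147
hexfit(s,[.4515,.360,120],(230,200,420,400),(z,z+.024))
plan([.4515,.3594,.119],0)
E
```

```text
t: 13.98
tcp_pos: [0.4526, 0.3597, 0.1216]
ee_rot: [0.707, 0.707, 0.001, 0.0]
force: [-0.2, 0.6, -1.3]
width: 0.454
finger_force: 36.7
disc [0.4513 0.3613 0.0336] n 74 med 0.0002412207981281611
line n 170 mean [0.438  0.3841] radial 120.40916829705148 pca 118.01148395649693 dist 0.02640011377342128
hex [0.453  0.3606] 119.7149206814602 cost 8.533949145368428 24 box (267, 222, 103, 121)
from [0.4525 0.3597 0.1215] yaw -0.03 t 14.03 j1,j6 [0.5 0.5] travel [-0.03 -0.1   0.25] rot [ 0.11 -0.06 -0.03]
```

```bash
python3 -m jog '[{"grip":3,"travel":[0,-0.12,0],"rot":[0,0,0]},{"grip":3,"travel":[0,-0.12,0],"rot":[0,0,0]},{"grip":3,"travel":[0,-0.12,0.4],"rot":[0,0,0]},{"grip":3,"travel":[0,-0.12,0.8],"rot":[0,0,0]},{"grip":3,"travel":[0,-0.12,1.2],"rot":[0,0,0]},{"grip":3,"travel":[0,-0.12,1.6],"rot":[0,0,0]},{"grip":3,"travel":[0,-0.12,1.6],"rot":[0,0,0]},{"grip":3,"travel":[0,-0.12,1.6],"rot":[0,0,0]}]' 35
python3 -c "
from h import *
o=manip.get_obs();print(o['tcp_pos'],o['force'],o['ft_torque'])"
```

```text
t: 14.7
tcp_pos: [0.4503, 0.3591, 0.1036]
ee_rot: [0.707, 0.707, -0.001, -0.0]
force: [0.8, 0.6, -1.1]
width: 0.463
finger_force: 36.7
[0.4503221  0.35913304 0.10363145] [ 0.8207038   0.5801593  -1.12396215] [-0.01110484  0.00090981 -0.0482317 ]
```

```bash
python3 -m jog '[{"grip":3,"travel":[0.03,0.05,0.4],"rot":[0,0,0]},{"grip":3,"travel":[0.03,0.05,0.8],"rot":[0,0,0]},{"grip":3,"travel":[0.03,0.05,1.2],"rot":[0,0,0]},{"grip":3,"travel":[0.03,0.05,1.6],"rot":[0,0,0]},{"grip":3,"travel":[0.03,0.05,2.0],"rot":[0,0,0]},{"grip":3,"travel":[0.03,0.05,2.4],"rot":[0,0,0]},{"grip":3,"travel":[0.03,0.05,2.7],"rot":[0,0,0]},{"grip":3,"travel":[0.03,0.05,2.7],"rot":[0,0,0]}]' 35
python3 -c "
from h import *
o=manip.get_obs();print(o['tcp_pos'],o['force'],o['ft_torque'])"
```

```text
t: 15.37
tcp_pos: [0.4506, 0.3593, 0.0763]
ee_rot: [0.707, 0.707, -0.001, -0.0]
force: [-0.1, -0.5, -0.8]
width: 0.457
finger_force: 36.7
[0.45062032 0.35933317 0.07631039] [-0.14251237 -0.46599148 -0.79340913] [0.00354063 0.04267909 0.0126938 ]
```

```bash
python3 -m jog '[{"grip":3,"travel":[0,0,0.2],"rot":[0,0,0]},{"grip":3,"travel":[0,0,0.4],"rot":[0,0,0]},{"grip":3,"travel":[0,0,0.5],"rot":[0,0,0]},{"grip":3,"travel":[0,0,0.55],"rot":[0,0,0]},{"grip":3,"travel":[0,0,0.55],"rot":[0,0,0]},{"grip":3,"travel":[0,0,0.55],"rot":[0,0,0]},{"grip":3,"travel":[0,0,0.55],"rot":[0,0,0]},{"grip":3,"travel":[0,0,0.55],"rot":[0,0,0]}]' 35
python3 -m jog '[{"grip":4.2,"travel":[0,0,0],"rot":[0,0,0]},{"grip":5.2,"travel":[0,0,0],"rot":[0,0,0]},{"grip":5.5,"travel":[0,0,0],"rot":[0,0,0]},{"grip":5.5,"travel":[0,0,0],"rot":[0,0,0]},{"grip":5.5,"travel":[0,0,-2],"rot":[0,0,0]},{"grip":5.5,"travel":[0,0,-5],"rot":[0,0,0]},{"grip":5.5,"travel":[0,0,-9],"rot":[0,0,0]},{"grip":5.5,"travel":[0,0,-13],"rot":[0,0,0]}]' 35
python3 -m jog '[{"grip":8.5,"travel":[0,0,-4],"rot":[0,0,0]},{"grip":8.5,"travel":[0,0,-4],"rot":[0,0,0]},{"grip":8.5,"travel":[0,0,-4],"rot":[0,0,0]},{"grip":8.5,"travel":[0,0,-4],"rot":[0,0,0]},{"grip":8.5,"travel":[0,0,-4],"rot":[0,0,0]},{"grip":8.5,"travel":[0,0,-4],"rot":[0,0,0]},{"grip":8.5,"travel":[0,0,-4],"rot":[0,0,0]},{"grip":8.5,"travel":[0,0,-4],"rot":[0,0,0]}]' 35
python3 - <<'E'
from hexfit import *
s=manip.snapshot("wrist");np.savez("w11.npz",**s)
for z in(.056,.059,.065,.080):hexfit(s,[.4515,.360,120],None,(z,z+.024))
plan([.49,-.345,.22],8); plan([.49,-.345,.22],68);plan([.49,-.345,.22],-52)
E
```

```text
t: 16.03
tcp_pos: [0.4512, 0.3597, 0.072]
ee_rot: [0.707, 0.707, 0.0, 0.0]
force: [-0.9, -0.1, -1.7]
width: 0.458
finger_force: 36.7
t: 16.7
tcp_pos: [0.4503, 0.3592, 0.2021]
ee_rot: [0.707, 0.707, -0.001, -0.0]
force: [1.2, 1.6, 0.1]
width: 0.643
finger_force: 0.0
t: 17.37
tcp_pos: [0.4507, 0.3594, 0.2404]
ee_rot: [0.707, 0.707, -0.001, -0.0]
force: [-0.4, -0.3, -0.6]
width: 0.998
finger_force: 0.0
hex [0.4518 0.3606] 119.67023788609481 cost 0.5656299921015003 16 box (296, 148, 47, 51)
hex [0.4518 0.3615] 119.67757207558621 cost 0.5624702451308099 16 box (296, 148, 47, 51)
hex [0.4514 0.3633] 115.76248575212747 cost 2.9173202232810858 16 box (296, 148, 47, 51)
hex [0.4519 0.368 ] 137.12577148917984 cost 19.461970660187028 16 box (296, 148, 47, 51)
from [0.4509 0.3594 0.2408] yaw -0.04 t 17.42 j1,j6 [0.5 0.5] travel [-70.44   3.96   2.13] rot [-0.1   0.04 -8.04]
from [0.4509 0.3594 0.2408] yaw -0.04 t 17.42 j1,j6 [0.5 0.5] travel [-70.44   3.96   2.13] rot [ -0.11  -0.01 -68.04]
from [0.4509 0.3594 0.2408] yaw -0.04 t 17.42 j1,j6 [0.5 0.5] travel [-70.44   3.96   2.13] rot [-0.07  0.09 51.96]
```

The spacer's silhouette fits at z=0.056, so it is home at (0.4518, 0.3606) with yaw 119.7°. Now to the wheel.

```bash
python3 -m jog '[{"grip":8.5,"travel":[-33,3,0],"rot":[0,0,0]},{"grip":8.5,"travel":[-33,3,0],"rot":[0,0,0]},{"grip":8.5,"travel":[-33,3,0],"rot":[0,0,0]},{"grip":8.5,"travel":[-33,3,0],"rot":[0,0,0]},{"grip":8.5,"travel":[-33,3,0],"rot":[0,0,0]},{"grip":8.5,"travel":[-33,3,0],"rot":[0,0,0]},{"grip":8.5,"travel":[-33,3,0],"rot":[0,0,0]},{"grip":8.5,"travel":[-33,3,0],"rot":[0,0,0]}]' 35
python3 -m jog '[{"grip":8.5,"travel":[-33,0,0],"rot":[0,0,0]},{"grip":8.5,"travel":[-33,0,0],"rot":[0,0,0]},{"grip":8.5,"travel":[-33,0,0],"rot":[0,0,0]},{"grip":8.5,"travel":[-33,0,0],"rot":[0,0,0]},{"grip":8.5,"travel":[-33,0,0],"rot":[0,0,0]},{"grip":8.5,"travel":[-33,0,0],"rot":[0,0,0]},{"grip":8.5,"travel":[-33,0,0],"rot":[0,0,0]},{"grip":8.5,"travel":[-33,0,0],"rot":[0,0,0]}]' 35
python3 -m jog '[{"grip":8.5,"travel":[-4.5,0,3],"rot":[0,0,-8]},{"grip":8.5,"travel":[-4.5,0,6],"rot":[0,0,-8]},{"grip":8.5,"travel":[-4.5,0,8],"rot":[0,0,-8]},{"grip":8.5,"travel":[-4.5,0,8],"rot":[0,0,-8]},{"grip":8.5,"travel":[-4.5,0,8],"rot":[0,0,-8]},{"grip":8.5,"travel":[-4.5,0,8],"rot":[0,0,-8]},{"grip":8.5,"travel":[-4.5,0,8],"rot":[0,0,-8]},{"grip":8.5,"travel":[-4.5,0,8],"rot":[0,0,-8]}]' 35
cat > wheel.py <<'E'
from post import *
def wheel(s,z0,c0,roi=None):
    """flange hull circle centre (top rim z0+.007) and red line angle"""
    h=cv2.cvtColor(s["pixels"],cv2.COLOR_RGB2HSV);m=blob(s,20,34,roi,130,90)
    n,l,st,c=cv2.connectedComponentsWithStats(m);m=(l==1+st[1:,4].argmax()).astype(np.uint8)*255
    cnt=cv2.convexHull(cv2.findNonZero(m)).reshape(-1,2).astype(float)
    a=np.linspace(0,2*np.pi,91)[:-1];H=np.radians(30+60*np.arange(6))
    def res(p):
        X=[[p[0]+.05*np.cos(t),p[1]+.05*np.sin(t),z] for z in(z0,z0+.007) for t in a]+[[p[0]+.0231*np.cos(t+2.22),p[1]+.0231*np.sin(t+2.22),z0+.032] for t in H]
        q=cv2.convexHull(proj(s,X).astype(np.float32))
        return [cv2.pointPolygonTest(q,(float(u),float(v)),True)-.5 for u,v in cnt]
    r=least_squares(res,c0,diff_step=1e-3,loss="soft_l1");print("wheel",r.x,"cost",r.cost,len(cnt),"box",cv2.boundingRect(cv2.findNonZero(m)))
    h0=h[...,0];red=(((h0<8)|(h0>172))&(h[...,1]>130)&(h[...,2]>90)).astype(np.uint8)*255
    k=np.zeros_like(red);cv2.fillConvexPoly(k,cv2.convexHull(cv2.findNonZero(m)),255);red&=k
    n,l,st,c=cv2.connectedComponentsWithStats(red)
    for i in range(1,n):
        if st[i,4]>6:
            for z in(.007,.032): line(s,(l==i).astype(np.uint8),z0+z,r.x)
    return r.x
E
python3 - <<'E'
from wheel import *
s=manip.snapshot("wrist");np.savez("w12.npz",**s)
x=wheel(s,0,[.4758,-.352])
fm=blob(s,50,80);n,l,st,c=cv2.connectedComponentsWithStats(fm);print([(st[i],unproj(s,c[i],.03)[0]) for i in range(1,n) if st[i,4]>40])
plan([*x,.0225],7.8)
E
```

```text
t: 18.08
tcp_pos: [0.4807, 0.0276, 0.2419]
ee_rot: [0.707, 0.707, 0.0, 0.0]
force: [0.8, -0.1, -0.1]
width: 0.995
finger_force: 0.0
t: 18.75
tcp_pos: [0.4803, -0.3029, 0.2416]
ee_rot: [0.708, 0.707, -0.0, -0.0]
force: [0.8, 0.6, 0.4]
width: 0.999
finger_force: 0.0
t: 19.42
tcp_pos: [0.4819, -0.3457, 0.1644]
ee_rot: [0.656, 0.755, -0.0, 0.002]
force: [0.1, 0.1, -0.4]
width: 0.995
finger_force: 0.0
wheel [ 0.4759 -0.3517] cost 28.810695182031957 40 box (243, 127, 125, 114)
line n 55 mean [ 0.45   -0.3184] radial 127.91727731624655 pca 129.70269897340614 dist 0.04217671724393381
line n 55 mean [ 0.4518 -0.3135] radial 122.3111471040044 pca 129.70269897340611 dist 0.045235113611834944
[(array([ 480,    0,  131,   61, 4513], dtype=int32), array([ 0.6248, -0.2007,  0.03  ])), (array([243,  79,  47,  46, 816], dtype=int32), array([ 0.4397, -0.2807,  0.03  ]))]
from [ 0.4818 -0.3456  0.164 ] yaw 8.02 t 19.47 j1,j6 [-0.79 -0.93] travel [-0.48 -0.69 14.15] rot [0.13 0.17 0.22]
```

```bash
python3 -m jog '[{"grip":8.5,"travel":[-0.5,-0.7,2],"rot":[0,0,0]},{"grip":8.5,"travel":[-0.5,-0.7,5],"rot":[0,0,0]},{"grip":8.5,"travel":[-0.5,-0.7,8],"rot":[0,0,0]},{"grip":8.5,"travel":[-0.5,-0.7,11],"rot":[0,0,0]},{"grip":8.5,"travel":[-0.5,-0.7,12.5],"rot":[0,0,0]},{"grip":8.5,"travel":[-0.5,-0.7,12.5],"rot":[0,0,0]},{"grip":8.5,"travel":[-0.5,-0.7,12.5],"rot":[0,0,0]},{"grip":8.5,"travel":[-0.5,-0.7,12.5],"rot":[0,0,0]}]' 40
python3 -c "
from h import *
plan([.4759,-.3518,.0225],7.8)"
```

```text
t: 20.13
tcp_pos: [0.4758, -0.3523, 0.039]
ee_rot: [0.656, 0.755, -0.0, 0.002]
force: [-0.1, -0.4, 0.8]
width: 0.994
finger_force: 0.0
from [ 0.4758 -0.3523  0.039 ] yaw 7.99 t 20.13 j1,j6 [-0.81 -0.95] travel [0.05 0.02 1.65] rot [0.13 0.17 0.19]
```

```bash
python3 -m jog '[{"grip":8.5,"travel":[0.05,0,1],"rot":[0,0,0]},{"grip":8.5,"travel":[0.05,0,1.55],"rot":[0,0,0]},{"grip":8.5,"travel":[0.05,0,1.55],"rot":[0,0,0]},{"grip":3,"travel":[0.05,0,1.55],"rot":[0,0,0]},{"grip":3,"travel":[0.05,0,1.55],"rot":[0,0,0]},{"grip":3,"travel":[0.05,0,1.55],"rot":[0,0,0]},{"grip":3,"travel":[0.05,0,1.55],"rot":[0,0,0]},{"grip":3,"travel":[0.05,0,1.55],"rot":[0,0,0]}]' 40
python3 -m jog '[{"grip":3,"travel":[0,0,0],"rot":[0,0,0]},{"grip":3,"travel":[0,0,0],"rot":[0,0,0]},{"grip":3,"travel":[0,0,-2],"rot":[0,0,0]},{"grip":3,"travel":[0,0,-5],"rot":[0,0,0]},{"grip":3,"travel":[0,0,-9],"rot":[0,0,0]},{"grip":3,"travel":[0,0,-13],"rot":[0,0,0]},{"grip":3,"travel":[0,0,-17],"rot":[0,0,0]},{"grip":3,"travel":[0,0,-21],"rot":[0,0,0]}]' 40
python3 -c "
from h import *
plan([.4517,.3595,.24],0)"
```

```text
t: 20.8
tcp_pos: [0.4748, -0.3512, 0.0218]
ee_rot: [0.656, 0.755, -0.0, 0.001]
force: [0.7, 0.1, 1.8]
width: 0.456
finger_force: 42.7
t: 21.47
tcp_pos: [0.4737, -0.35, 0.2321]
ee_rot: [0.656, 0.755, 0.0, -0.001]
force: [0.3, -0.5, -1.9]
width: 0.458
finger_force: 42.3
from [ 0.4737 -0.35    0.2321] yaw 7.97 t 21.47 j1,j6 [-0.81 -0.95] travel [70.57  7.65 -0.67] rot [-0.08 -0.1   7.97]
```

```bash
python3 -m jog '[{"grip":3,"travel":[16,1.7,-0.7],"rot":[0,0,0]},{"grip":3,"travel":[16,1.7,-0.7],"rot":[0,0,0]},{"grip":3,"travel":[16,1.7,-0.7],"rot":[0,0,0]},{"grip":3,"travel":[33,3.6,-0.7],"rot":[0,0,0]},{"grip":3,"travel":[33,3.6,-0.7],"rot":[0,0,0]},{"grip":3,"travel":[33,3.6,-0.7],"rot":[0,0,0]},{"grip":3,"travel":[33,3.6,-0.7],"rot":[0,0,0]},{"grip":3,"travel":[33,3.6,-0.7],"rot":[0,0,0]}]' 40
python3 -m jog '[{"grip":3,"travel":[33,3.6,0],"rot":[0,0,0]},{"grip":3,"travel":[33,3.6,0],"rot":[0,0,0]},{"grip":3,"travel":[33,3.6,0],"rot":[0,0,0]},{"grip":3,"travel":[33,3.6,0],"rot":[0,0,0]},{"grip":3,"travel":[33,3.6,0],"rot":[0,0,0]},{"grip":3,"travel":[33,3.6,0],"rot":[0,0,0]},{"grip":3,"travel":[33,3.6,0],"rot":[0,0,0]},{"grip":3,"travel":[33,3.6,0],"rot":[0,0,0]}]' 40
python3 -m jog '[{"grip":3,"travel":[4,0.4,1],"rot":[0,0,8]},{"grip":3,"travel":[4,0.4,3],"rot":[0,0,8]},{"grip":3,"travel":[4,0.4,5],"rot":[0,0,8]},{"grip":3,"travel":[4,0.4,5],"rot":[0,0,8]},{"grip":3,"travel":[4,0.4,5],"rot":[0,0,8]},{"grip":3,"travel":[4,0.4,5],"rot":[0,0,8]},{"grip":3,"travel":[4,0.4,5],"rot":[0,0,8]},{"grip":3,"travel":[4,0.4,5],"rot":[0,0,8]}]' 40
python3 - <<'E'
from wheel import *
s=manip.snapshot("wrist");np.savez("w13.npz",**s);o=manip.get_obs();z=o["tcp_pos"][2]-.0218
# hub top silhouette visible? fit hex prism at hub on lower-threshold mask is merged with flange; use full wheel fit
x=wheel(s,z,o["tcp_pos"][:2]);print("wheel-TCP",x-o["tcp_pos"][:2])
plan([.4517,.3595,.15],-.2)
im=s["pixels"][:,:,::-1].copy();a=np.linspace(0,6.28,60)
H=np.radians(30+60*np.arange(6))+np.radians(120)
for p in proj(s,np.r_[np.c_[x[0]+.05*np.cos(a),x[1]+.05*np.sin(a),0*a+z+.007],np.c_[x[0]+.0231*np.cos(H),x[1]+.0231*np.sin(H),0*H+z+.032]]).astype(int):cv2.circle(im,tuple(map(int,p)),1,(255,0,0),-1)
cv2.imwrite("pics/w13.png",im)
E
```

```text
t: 22.13
tcp_pos: [0.4631, -0.0169, 0.2375]
ee_rot: [0.656, 0.754, -0.0, -0.001]
force: [1.2, 0.7, -1.6]
width: 0.456
finger_force: 42.4
t: 22.8
tcp_pos: [0.453, 0.3148, 0.2374]
ee_rot: [0.656, 0.755, -0.001, -0.0]
force: [1.6, 0.4, -1.2]
width: 0.457
finger_force: 42.4
t: 23.47
tcp_pos: [0.4537, 0.3529, 0.1901]
ee_rot: [0.708, 0.707, 0.001, 0.0]
force: [0.6, 0.1, -1.2]
width: 0.459
finger_force: 42.2
wheel [0.4542 0.3518] cost 10.351399292824711 54 box (213, 165, 211, 188)
line n 230 mean [0.433  0.3888] radial 119.75549066557024 pca 123.52314919224304 dist 0.04263789951389337
line n 230 mean [0.4365 0.3972] radial 111.25608339795701 pca 123.52314919224307 dist 0.04863669050194611
line n 221 mean [0.4392 0.3777] radial 120.03445839787216 pca 122.00903510840284 dist 0.029939860500474723
line n 221 mean [0.4417 0.3879] radial 109.09996666616145 pca 122.00903510840284 dist 0.038222450409367496
line n 368 mean [0.4459 0.3483] radial -157.03198130448038 pca 118.28842839798598 dist 0.009008904771951329
line n 368 mean [0.4472 0.3635] radial 120.75046760410535 pca 118.28842839798595 dist 0.013600494629409142
wheel-TCP [ 0.0007 -0.0011]
from [0.4535 0.3529 0.1899] yaw -0.08 t 23.52 j1,j6 [0.48 0.49] travel [ 0.66 -0.19  3.99] rot [ 0.13 -0.07  0.12]
```

```bash
python3 -m jog '[{"grip":3,"travel":[0.86,-0.2,0],"rot":[0,0,0]},{"grip":3,"travel":[0.86,-0.2,2],"rot":[0,0,0]},{"grip":3,"travel":[0.86,-0.2,4],"rot":[0,0,0]},{"grip":3,"travel":[0.86,-0.2,6],"rot":[0,0,0]},{"grip":3,"travel":[0.86,-0.2,6],"rot":[0,0,0]},{"grip":3,"travel":[0.86,-0.2,6],"rot":[0,0,0]},{"grip":3,"travel":[0.86,-0.2,6],"rot":[0,0,0]},{"grip":3,"travel":[0.86,-0.2,6],"rot":[0,0,0]}]' 40
python3 - <<'E'
from wheel import *
s=manip.snapshot("wrist");np.savez("w14.npz",**s);o=manip.get_obs();z=o["tcp_pos"][2]-.0218
x=wheel(s,z,o["tcp_pos"][:2]);print("wheel-TCP",x-o["tcp_pos"][:2])
plan([.4513,.3615,.1258],0)
E
```

```text
t: 24.18
tcp_pos: [0.4518, 0.3624, 0.1304]
ee_rot: [0.707, 0.707, 0.002, 0.0]
force: [0.3, -0.2, -1.9]
width: 0.463
finger_force: 42.2
wheel [0.4524 0.3612] cost 10.965358142989857 55 box (213, 165, 211, 188)
line n 462 mean [0.4342 0.3929] radial 119.95162578850373 pca 119.73151780333875 dist 0.03654946261819107
line n 462 mean [0.4372 0.4021] radial 110.45448752543643 pca 119.7315178033388 dist 0.043644435662470726
line n 368 mean [0.4441 0.3578] radial -157.85267567402482 pca 118.70675225156633 dist 0.0090373937347453
line n 368 mean [0.4454 0.373 ] radial 120.9070503757863 pca 118.70675225156633 dist 0.013735647631220762
wheel-TCP [ 0.0007 -0.0011]
from [0.4518 0.3623 0.1304] yaw -0.03 t 24.23 j1,j6 [0.5 0.5] travel [-0.08 -0.05  0.45] rot [ 0.18 -0.1  -0.03]
```

```bash
python3 -m jog '[{"grip":3,"travel":[-0.06,-0.06,0],"rot":[0,0,0]},{"grip":3,"travel":[-0.06,-0.06,0.3],"rot":[0,0,0]},{"grip":3,"travel":[-0.06,-0.06,0.6],"rot":[0,0,0]},{"grip":3,"travel":[-0.06,-0.06,0.9],"rot":[0,0,0]},{"grip":3,"travel":[-0.06,-0.06,1.2],"rot":[0,0,0]},{"grip":3,"travel":[-0.06,-0.06,1.5],"rot":[0,0,0]},{"grip":3,"travel":[-0.06,-0.06,1.7],"rot":[0,0,0]},{"grip":3,"travel":[-0.06,-0.06,1.7],"rot":[0,0,0]}]' 40
python3 -c "
from h import *
o=manip.get_obs();print(o['tcp_pos'],o['force'],o['ft_torque'])"
```

```text
t: 24.9
tcp_pos: [0.4497, 0.3608, 0.1105]
ee_rot: [0.707, 0.707, -0.001, -0.0]
force: [0.6, 0.4, -1.3]
width: 0.461
finger_force: 42.3
[0.44973654 0.36075472 0.11047433] [ 0.63844056  0.41510602 -1.31590326] [-0.00155281  0.00384949  0.01424709]
```

```bash
python3 -m jog '[{"grip":3,"travel":[0.04,0.08,0],"rot":[0,0,0]},{"grip":3,"travel":[0.04,0.08,0.2],"rot":[0,0,0]},{"grip":3,"travel":[0.04,0.08,0.4],"rot":[0,0,0]},{"grip":3,"travel":[0.04,0.08,0.6],"rot":[0,0,0]},{"grip":3,"travel":[0.04,0.08,0.7],"rot":[0,0,0]},{"grip":3,"travel":[0.04,0.08,0.75],"rot":[0,0,0]},{"grip":3,"travel":[0.04,0.08,0.75],"rot":[0,0,0]},{"grip":3,"travel":[0.04,0.08,0.75],"rot":[0,0,0]}]' 40
python3 -c "
from h import *
o=manip.get_obs();print(o['tcp_pos'],o['force'],o['ft_torque'])"
```

```text
t: 25.57
tcp_pos: [0.4509, 0.3614, 0.1038]
ee_rot: [0.707, 0.707, -0.0, -0.0]
force: [-0.3, 0.6, -1.5]
width: 0.458
finger_force: 42.3
[0.45088321 0.36137459 0.10381123] [-0.25514488  0.56442842 -1.51710429] [-0.00022469 -0.02331659 -0.03860724]
```

Two millimetres to go: finish gently, release, retreat and look.

```bash
python3 -m jog '[{"grip":3,"travel":[0,0,0.05],"rot":[0,0,0]},{"grip":3,"travel":[0,0,0.1],"rot":[0,0,0]},{"grip":3,"travel":[0,0,0.15],"rot":[0,0,0]},{"grip":3,"travel":[0,0,0.18],"rot":[0,0,0]},{"grip":3,"travel":[0,0,0.18],"rot":[0,0,0]},{"grip":3,"travel":[0,0,0.18],"rot":[0,0,0]},{"grip":3,"travel":[0,0,0.18],"rot":[0,0,0]},{"grip":3,"travel":[0,0,0.18],"rot":[0,0,0]}]' 40
python3 -m jog '[{"grip":4.2,"travel":[0,0,0],"rot":[0,0,0]},{"grip":5.2,"travel":[0,0,0],"rot":[0,0,0]},{"grip":5.8,"travel":[0,0,0],"rot":[0,0,0]},{"grip":5.8,"travel":[0,0,0],"rot":[0,0,0]},{"grip":5.8,"travel":[0,0,-2],"rot":[0,0,0]},{"grip":5.8,"travel":[0,0,-5],"rot":[0,0,0]},{"grip":5.8,"travel":[0,0,-9],"rot":[0,0,0]},{"grip":5.8,"travel":[0,0,-13],"rot":[0,0,0]}]' 40
python3 -m jog '[{"grip":8.5,"travel":[0,0,-2],"rot":[0,0,0]},{"grip":8.5,"travel":[0,0,-2],"rot":[0,0,0]},{"grip":8.5,"travel":[0,0,-2],"rot":[0,0,0]},{"grip":8.5,"travel":[0,0,-2],"rot":[0,0,0]},{"grip":8.5,"travel":[0,0,-2],"rot":[0,0,0]},{"grip":8.5,"travel":[0,0,-2],"rot":[0,0,0]},{"grip":8.5,"travel":[0,0,-2],"rot":[0,0,0]},{"grip":8.5,"travel":[0,0,-2],"rot":[0,0,0]}]' 40
python3 - <<'E'
from wheel import *
s=manip.snapshot("wrist");np.savez("w15.npz",**s)
for z in(.080,.084):wheel(s,z,[.4515,.3605])
t=manip.snapshot("top");sc=manip.snapshot("scene")
a=cv2.resize(s["pixels"][80:280,200:440],None,fx=2.5,fy=2.5)[:500];b=cv2.resize(sc["pixels"][90:290,200:520],(480,300));c=cv2.resize(t["pixels"][100:310,170:490],(480,300))
im=np.zeros((600,800,3),np.uint8);im[:300,:480]=b;im[300:,:480]=c;im[:267,480:]=cv2.resize(a,(320,267))
cv2.imwrite("pics/fin.png",im[:,:,::-1])
E
```

```text
t: 26.23
tcp_pos: [0.4509, 0.3614, 0.1021]
ee_rot: [0.707, 0.707, 0.0, 0.0]
force: [-0.7, -0.5, -1.0]
width: 0.459
finger_force: 42.3
t: 26.9
tcp_pos: [0.4501, 0.3609, 0.2324]
ee_rot: [0.707, 0.707, -0.001, -0.0]
force: [0.4, 0.4, 1.0]
width: 0.683
finger_force: 0.0
t: 27.57
tcp_pos: [0.4505, 0.3612, 0.2508]
ee_rot: [0.707, 0.707, -0.001, -0.0]
force: [-0.2, -0.1, -0.2]
width: 0.995
finger_force: 0.0
wheel [0.4516 0.3601] cost 2.4732250983141664 43 box (262, 123, 114, 111)
line n 112 mean [0.4335 0.3921] radial 119.51527220862324 pca 119.77040555648361 dist 0.036751347366517466
line n 112 mean [0.435  0.3967] radial 114.4366249503122 pca 119.77040555648361 dist 0.04016177389519226
line n 80 mean [0.4441 0.3655] radial 144.58942877100154 pca 117.14117537222768 dist 0.00927562934790081
line n 80 mean [0.4447 0.3723] radial 119.6919098508578 pca 117.14117537222772 dist 0.014051329002423809
wheel [0.4516 0.3609] cost 14.357085322038236 43 box (262, 123, 114, 111)
line n 112 mean [0.4338 0.3928] radial 119.15166811374284 pca 119.77040555648361 dist 0.03661097416318197
line n 112 mean [0.4353 0.3974] radial 114.08761229892706 pca 119.77040555648364 dist 0.04004252736263401
line n 80 mean [0.4442 0.3666] radial 142.38199621400187 pca 117.14117537222782 dist 0.009381159499290963
line n 80 mean [0.4448 0.3734] radial 118.5445361518277 pca 117.14117537222788 dist 0.014295725374311907
```

View pics/fin.png

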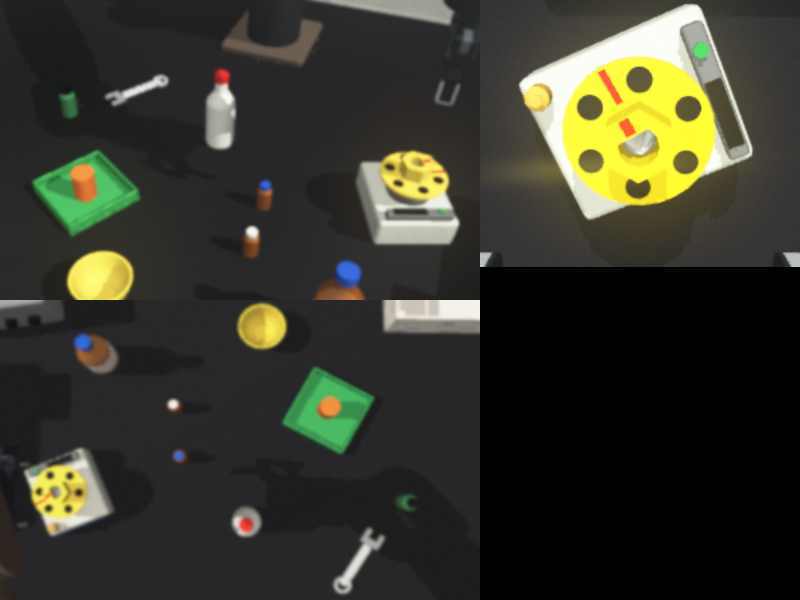

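The composite shows the wheel level on the post, at about (415,175) in the scene view, with its red line toward the flat. The cap is upright in the tray at (84,182), and the bystanders are standing in place. The silhouette fits z = 0.080, so the wheel rests on the spacer.

```bash
python3 -c "
from station import manip
print(manip.job_done())"
```

```text
the job is handed in; nothing more can be done
None
```

The job is done and handed in at about 28 s: the cap stands upright in the green tray, the spacer and then the wheel are seated on the post without force, the gripper is clear, and the other items looked undisturbed in the final pictures.

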